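Bolt the flight case shut past its spring safety catch

ROBOT

A 6-joint arm with a two-finger parallel gripper is mounted at the origin on the work surface. World frame = base frame: x ahead of the robot, y to its left, z up, the work surface at z = 0. Lengths are in m, angles in rad, forces in N, time in s.
With the tool pointing down it reaches from about 0.25 to 0.725 m from the base axis. Payload 4 kg.
Tool frame: the origin (TCP) lies at the very end of the fingers, on their centre line; the grasp point (between the pads) lies 19 mm behind it; z points along the fingers, y is the line along which they close (so a half turn about z gives the same grasp; the last joint's range is limited). The gripper opens to 85 mm and grips with 20 to 120 N. Pads are 22 mm wide; open, the fingers measure 114 mm over their backs; the gripper's body (76 mm by 85 mm) begins 54 mm behind the grasp point. The pads swing forward as they close: fully open they stand 13 mm farther back than shut.
Start: joints at [1.254, 0.241, 0.005, 1.335, 0, 1.571], TCP at [0.156, 0.475, 0.231] pointing down, gripper open.
Joint ranges: [-2.72, 2.72], [-1.05, 1.87], [-1.09, 1.28], [-1.99, 2.15], [-1.42, 1.44], [-3.14, 3.14]. Speed limits (rad/s): [2.79, 2.79, 3.14, 3.14, 3.14, 3.14].

INTERFACE

Orientations are given as a unit quaternion [x, y, z, w].
In Python, from workcell import telemetry, vision, workorder gives the robot as it stands.
- The arm moves only by the shell command python3 -m inch 'ROWS'. ROWS is JSON, a list of rows, each a list of 3 entries, a list of its own where there are three numbers: the turn, a rotation vector about the tool's x, y, z scaled (see below), then the shift along the tool's x, y, z scaled (see below), then the closure, from -1 (fully open) to 1 (shut). A call has 1 to 10 rows; each row shifts and turns the commanded pose from where the row before left it, along the tool's axes as they then stand; what a row does not reach is not made up. The controller multiplies each number of a shift by 0.3 m and each number of a turn by 360 degrees. A row lasts 1/12 s, in which the tool goes at most 41.7 mm and 7.16 degrees, less where a joint would pass 70% of its speed; a pose out of reach is approached as far as the arm can. A call with a number of a shift or a turn outside -1 to 1 is refused whole. A call with a gripper value outside its range is refused whole. The fingers move at their own pace and stop on an object; the grip force is fixed at half the most. Time passes only in rows, so rows that do not move let the fingers close. It gives the time, the measured TCP pose, the force, the opening and the grip force at its end, in the units of the state.
- telemetry.get_obs(): the state, without advancing time (a new reading comes with each control period).
- vision.camera(name): name is "side" or "top"; returns a dict with "img" (384x512x3 uint8, red, green, blue), "fov_y" (degrees; the focal length in pixels is half the picture's height over the tangent of half this angle, whatever the lens; pixels are square), "cx", "cy" (the principal point, pixels), "D" ([k1, k2, p1, p2, k3] as OpenCV has them; the pictures are not rectified), "pose" (4x4, takes a point from camera to world coordinates). Camera axes: x right, y up, looking along -z (the intrinsics and any distortion apply to the point x, -y, -z); pixel columns grow to the right and rows downward; lengths in m; the calibration is good to about 2 mm. A picture is of the moment at which its call begins. There is no depth.
- workorder.job_done(): hands the job in; it is judged then, once.
The state is a dict: "clock": time; "joint_pos": joint angles; "joint_vel": joint speeds; "tau": joint torques, N m; "eef_pos": TCP position; "tool_rot": TCP orientation; "ft_force": force on the tool from outside, world axes, zero at the start; "ft_torque": the same for the moment, N m; "grip_width": finger opening in m; "grasp_force": force on a finger pad.
Only numpy, scipy, OpenCV 4.12 (cv2) and the standard library are available. Lean on these libraries where they do the work, as an engineer would, in place of code of your own. Each camera call takes 0.05 s, during which the arm holds its last target. There are 200 camera calls.

TASK

Lock the lid of the black flight case on the repair bench: press the long spring catch bar right down with one fingertip and keep it down while the other finger pushes the bolt by its upright tab, fully home into the keeper. Then lift the hand clear so that the catch springs back up behind the bolt. Only press and push: pick nothing up, and leave the screwdriver, tin and glue bottle where they are.

Things in the scene. Friction and masses are not known exactly. Their poses are not given: they have to be found in the camera images.
- case: black flight case, aluminium edges, fixed to the bench, 280 (x) x 360 (y) x 90 mm high, lid closed. Origin: centre of its underside; z up; the bolt shoots home along the case's +x. The lock stands on its flat top; x, y below are mm in the case's axes, heights are above the lid. Keeper: dark staple at x 90, y 32, 24 mm long, 18 mm high.
- bolt (a joint): travel of the steel bolt along case +x, m: 0 drawn back, 0.040 fully home in the keeper (stop); starts at 0 to 0.0015. Friction about 1.5 N; it stays where left. A lug on it meets the catch's tooth: it is blocked at 0.0025 until the catch is pressed over 4 mm. Past 0.038 the released catch rises behind the lug; on the way it would rise under the lug and stay about 4 mm down.
- catch (a joint): how far the spring catch is pressed down, in m: 0 = up, 0.010 = right down (stop). It takes about 2 N to start and 6 N at the stop, and springs back up when released.
- press_bar (a point): centre of the top face of the catch's press bar: bright steel, 120 mm long (along case x), 26 mm wide, top 34 mm above the lid when up, 24 mm when right down. Site at x -18, y -32; it moves with the catch. The bar goes down evenly wherever pressed, and a fingertip can slide along it. It is parallel to the bolt, 64 mm from the bolt's centre line.
- tab (a point): centre of the push face (case -x side) of the bolt's upright steel tab, 8 mm thick (x), 36 wide (y), 12 to 60 mm above the lid. Site 42 mm up at x -24, y 32 when drawn; moves with the bolt. A lug, equally thick, joins it on the catch's side (y -4 to 27, 20 to 34 mm up). Behind the tab only the bolt's bar, 13 mm high, and a guide at x -95, 18 mm high, lie beneath the finger.
- screwdriver: loose screwdriver, 170 mm long, lying on the lid along the case's x on the catch's side (about 95 mm beyond the press bar); origin under its middle. Not to be moved.
- tin: loose flat polish tin, 56 mm wide, 26 mm high, on the lid at the bolt's side (about 100 mm beyond the tab); origin at its underside. Not to be moved.
- glue: loose small white glue bottle, 34 mm wide, 75 mm high, standing on the lid at the bolt's side (about 100 mm beyond the tab); origin at its underside. Not to be moved.

How it is judged:
On the way, in this order (a step that is already met when the one before it is completed fails the run):
1. the catch is pressed down while the bolt is still drawn back (value of joint catch above 0.006 m and value of joint bolt below 0.006 m), for 0.1 s.
2. the bolt is fully home while the catch is still held down (value of joint catch above 0.006 m and value of joint bolt above 0.037 m), for 0.1 s.
At the end, for the whole second after the job is handed in: the bolt is home (within 3 mm of its stop), the catch has sprung back up (within 2 mm), and the three loose things lie within 20 mm of where they were (value of joint bolt above 0.037 m and value of joint catch below 0.002 m and distance of each of screwdriver, tin, glue from where it was at the start of the episode below 0.02 m); the robot touches nothing.
It fails at once if the catch was let up while the bolt was on its way (value of joint bolt between 0.007 and 0.033 m and value of joint catch below 0.005 m).
It fails at once if one of the loose things was moved or picked up (distance of any of screwdriver, tin, glue from where it was at the start of the episode above 0.02 m).
It also fails if it takes over 34 s, if anything falls off the work surface, if the arm or the gripper's body presses on something with over 40 N, if the wrist force passes 120 N, or if a joint passes its speed limit or range.

## Working session

There is one attempt and no reset: what is moved stays moved. The work goes in short steps, Python scripts to look and compute and a shell command to move; the robot and the scene stay as the last step left them, time stands still between calls to the robot, and variables do not carry over. Pictures are saved under pics/ and viewed, at most 10 in all, crops included, and the job is handed in when it is done.

```bash
mkdir -p pics
python3 - <<'E'
from workcell import telemetry, vision
import cv2
for n in("top","side"):
    c=vision.camera(n); cv2.imwrite(f"pics/{n}0.png",c["img"][:,:,::-1])
    print(n,c["fov_y"],c["cx"],c["cy"],c["D"],c["pose"])
print(telemetry.get_obs())
E
```

```text
top 55.273667400336095 253.10560705750797 189.12770731686203 [-0.04481562  0.          0.          0.          0.        ] [[ 0.01940463  0.99627778 -0.08398839  0.51099214]
 [-0.99910798  0.01617117 -0.03900949  0.04893047]
 [-0.0375061   0.08467044  0.99570287  0.88063492]
 [ 0.          0.          0.          1.        ]]
side 53.81285129392126 257.4338096570068 191.5779819536805 [0.03531182 0.         0.         0.         0.        ] [[ 0.95339987  0.2003957  -0.22554436  0.42535822]
 [-0.30134415  0.66926541 -0.67917267 -0.38329542]
 [ 0.01484575  0.71548961  0.69846562  0.56592141]
 [ 0.          0.          0.          1.        ]]
{'clock': 0.1, 'joint_pos': array([ 1.25402332e+00,  2.41349461e-01,  3.86923732e-03,  1.33523650e+00,
       -1.61749327e-05,  1.57081552e+00]), 'joint_vel': array([ 0.00075601, -0.00091349,  0.00188499, -0.00036936, -0.00052168,
        0.00107466]), 'tau': array([-1.02449339e-04, -3.73137116e+01,  2.53009862e+01,  1.08175873e-02,
       -1.31997189e-05,  1.88415086e-06]), 'eef_pos': array([0.15557623, 0.47457429, 0.23050003]), 'tool_rot': array([ 1.57734505e-01,  9.87481090e-01, -9.49457060e-04, -1.43452124e-04]), 'ft_force': array([ 0.4655043 , -0.36240267, -0.05726876]), 'ft_torque': array([-0.00303275,  0.07125029, -0.06013829]), 'grasp_force': 0.0, 'grip_width': 0.08549050315172255}
```

View pics/top0.png

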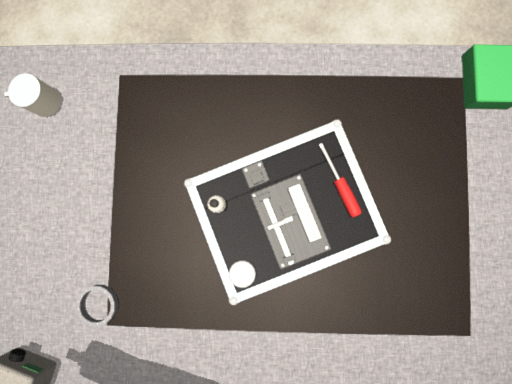

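View pics/side0.png

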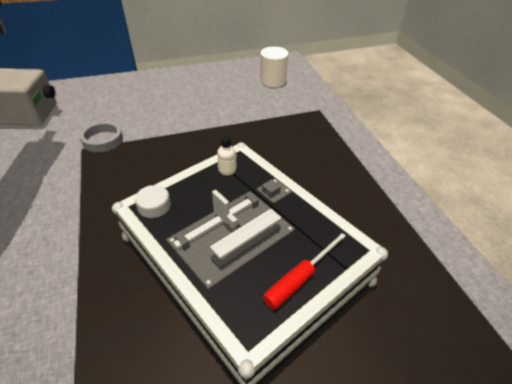

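The top view shows the case with corners near (189,183), (338,125), (387,240) and (233,300). The bolt tab is at about (280,224), the press bar at about (305,213), and case +x points up and slightly left. The side view shows the same corners at (118,208), (241,148), (380,254) and (247,368). I'll fit the pose and zoom in on the lock.

```bash
cat > h.py <<'E'
import numpy as np, cv2
from workcell import vision, telemetry
from scipy.spatial.transform import Rotation as R
def proj(c,P):
    T=np.linalg.inv(c["pose"]); p=np.atleast_2d(P)@T[:3,:3].T+T[:3,3]; p=p*[1,-1,-1]
    f=192/np.tan(np.radians(c["fov_y"])/2); K=np.array([[f,0,c["cx"]],[0,f,c["cy"]],[0,0,1.]])
    return cv2.projectPoints(p.astype(float),np.zeros(3),np.zeros(3),K,np.array(c["D"]))[0][:,0]
def case(q,P): # q=x,y,z(underside),yaw
    return R.from_euler('z',q[3]).apply(np.atleast_2d(P))+q[:3]
def crop(c,box,s,pts=()):
    x0,y0,x1,y1=box; im=cv2.resize(c["img"][y0:y1,x0:x1,::-1],None,fx=s,fy=s,interpolation=cv2.INTER_CUBIC)
    for u,v in pts: cv2.drawMarker(im,(int((u-x0+.5)*s),int((v-y0+.5)*s)),(0,255,0),0,8,1)
    return im
E
cat > fit.py <<'E'
from h import *
from scipy.optimize import least_squares
t,s=vision.camera("top"),vision.camera("side")
C=np.array([[140,180,88],[140,-180,88],[-140,-180,88],[-140,180,88]])/1e3
ut=np.array([[189,183],[338,125],[387,240],[233,300]]);us=np.array([[241,148],[380,254],[247,368],[118,208]])
r=least_squares(lambda q:np.r_[(proj(t,case(q,C))-ut).ravel(),(proj(s,case(q,C))-us).ravel()],[.4,0,0,.3])
print(r.x,r.fun.round(1)); np.save("q.npy",r.x)
L=np.array([[-24,32,132],[-24,14,150],[-24,50,150],[-16,14,150],[-16,50,150],[-78,-45,124],[-78,-19,124],[42,-45,124],[42,-19,124],[90,32,108]])/1e3
W=case(r.x,L)
a=crop(t,(235,150,335,275),4,proj(t,W)); b=crop(s,(155,175,305,300),4 if 0 else 2.6,proj(s,W))
h=max(a.shape[0],b.shape[0]); p=lambda i:cv2.copyMakeBorder(i,0,h-i.shape[0],0,0,cv2.BORDER_CONSTANT)
cv2.imwrite("pics/fit1.png",np.hstack([p(a),p(b)])); print(a.shape,b.shape)
E
python3 fit.py
```

```text
[ 0.53289897  0.01177572 -0.01208353  0.39649432] [-3.7 -1.1 -2.6 -2.8 -1.5 -0.1 -2.1  1.5  0.6 -1.3  3.   0.4 -1.1  4.5
 -1.5  0.4]
(500, 400, 3) (325, 390, 3)
```

View pics/fit1.png

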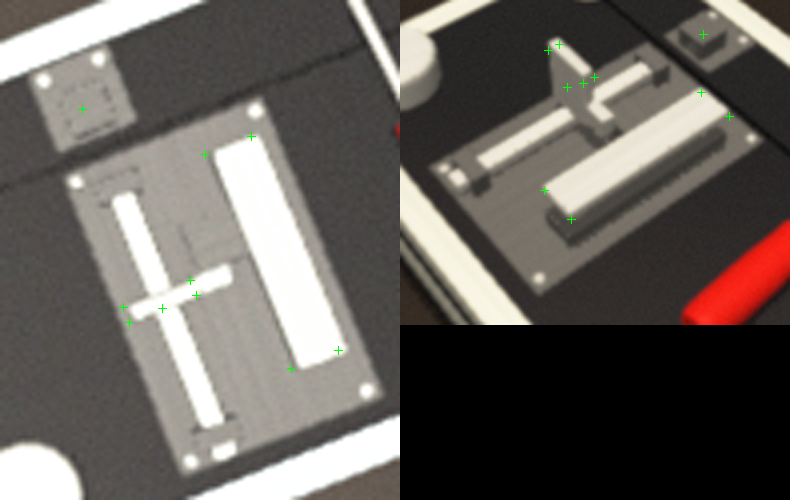

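```bash
cat > fit2.py <<'E'
from h import *
from scipy.optimize import least_squares
t,s=vision.camera("top"),vision.camera("side")
L=np.array([[-78,-45,124],[-78,-19,124],[42,-45,124],[42,-19,124],[-24,50,150]])/1e3
ut=np.array([[342,352],[303,368],[253,137],[214,154],[134,319]])/4+[234.5,149.5]
us=np.array([[172,213],[147,187],[329,112],[300,91],[149,42]])/2.6+[154.5,174.5]
def f(q): return np.r_[(proj(t,case(q[:4],L))-ut).ravel(),(proj(s,case(q[:4],L))-us).ravel()]
r=least_squares(f,[.53,.01,0,.39],loss='soft_l1')
print(r.x,f(r.x).round(1))
for z in(-.0,): 
  g=lambda p:f([p[0],p[1],z,p[2]]); r2=least_squares(g,[.53,.01,.39]);print(r2.x,g(r2.x).round(1))
q=r.x; np.save("q.npy",q)
L=np.array([[-24,32,132],[-24,14,150],[-24,50,150],[-16,14,150],[-16,50,150],[-78,-45,124],[-78,-19,124],[42,-45,124],[42,-19,124],[90,32,108],[140,180,90],[140,-180,90],[-140,-180,90],[-140,180,90]])/1e3
W=case(q,L)
a=crop(t,(175,105,395,310),2,proj(t,W)); b=crop(s,(155,175,305,300),2.4,proj(s,W))
h=max(a.shape[0],b.shape[0]); p=lambda i:cv2.copyMakeBorder(i,0,h-i.shape[0],0,0,cv2.BORDER_CONSTANT)
cv2.imwrite("pics/fit2.png",np.hstack([p(a),p(b)])); print(a.shape,b.shape)
E
python3 fit2.py
```

```text
[ 0.5330231   0.00979505 -0.00529363  0.39575763] [ 0.6 -0.3 -1.4  0.4  0.8 -0.5 -1.1 -0.2 -0.1  0.8 -0.2  0.9 -1.1 -0.3
  0.8 -0.1  1.1 -1.3 -0.1  1.1]
[0.53243979 0.00772425 0.39732789] [ 2.   0.1 -0.1  0.8  1.9 -0.5  0.  -0.1  1.   1.2 -0.4 -0.  -1.3 -1.3
  1.1 -1.4  1.3 -2.6 -0.5 -0.3]
(410, 440, 3) (300, 360, 3)
```

View pics/fit2.png

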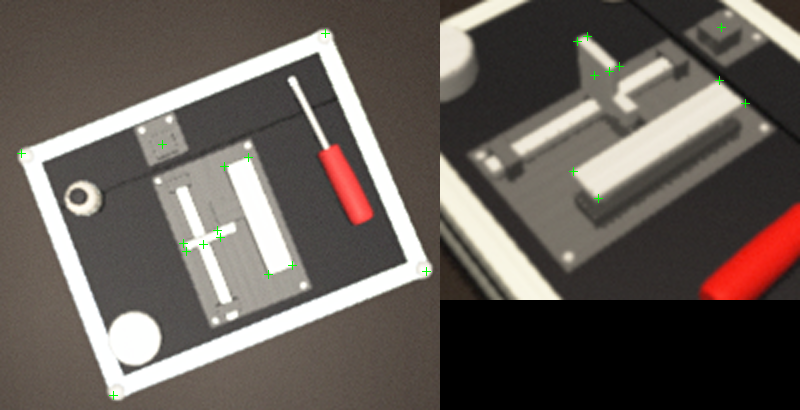

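The fit is good to a few mm: case at about (0.533, 0.009), yaw 0.396, bench at about z = 0. With a 50 mm opening the fingertips centre on the bar and the tab together. I'll start by turning the tool.

```bash
python3 -m inch '[[[0,0,-0.019],[0,0,0],-0.18]]'
cat > w.py <<'E'
# shift in tool axes (units of 0.3 m) to a case-frame goal (mm x,y; mm above lid) for the TCP
from h import *; import sys
q=np.load("q.npy"); o=telemetry.get_obs(); r=R.from_quat(o["tool_rot"]); p=o["eef_pos"]
c=R.from_euler('z',-q[3]).apply(p-[q[0],q[1],0])*1e3-[0,0,90]
print("t",o["clock"],"case mm",c.round(1),"F case",R.from_euler('z',-q[3]).apply(o["ft_force"]).round(1),"w",o["grip_width"]*1e3,"joints",o["joint_pos"].round(2))
A=R.from_euler('z',q[3])*R.from_matrix(np.diag([-1.,1,-1])); print("turn deg",np.degrees((r.inv()*A).as_rotvec()).round(2))
if len(sys.argv)>3:
    g=np.array(sys.argv[1:4],float); W=R.from_euler('z',q[3]).apply((g+[0,0,90])/1e3)+[q[0],q[1],0]
    print("shift/0.3 now",(r.inv().apply(W-p)/.3).round(3),"if aligned",(A.inv().apply(W-p)/.3).round(3))
E
python3 w.py -45 0 140
```

```text
clock: 0.38
eef_pos: [0.1557, 0.475, 0.2311]
tool_rot: [0.098, 0.995, -0.0, -0.0]
ft_force: [0.6, -0.3, 0.4]
grip_width: 0.0754
grasp_force: 0.0
t 0.3833 case mm [-168.8  574.7  141.1] F case [ 0.5 -0.5  0.4] w 75.42633426523209 joints [ 1.25  0.24  0.    1.34 -0.    1.45]
turn deg [-3.000e-02 -1.000e-02 -3.388e+01]
shift/0.3 now [-1.41  -1.36   0.004] if aligned [-0.413 -1.916  0.004]
```

```bash
python3 -m inch '[[[0,0,-0.0188],[0,0,0],-0.18],[[0,0,-0.0188],[0,0,0],-0.18],[[0,0,-0.0188],[0,0,0],-0.18],[[0,0,-0.0188],[0,0,0],-0.18],[[0,0,-0.0188],[0,0,0],-0.18]]' >/dev/null; python3 -m inch '[[[0,0,0],[-0.0275,-0.12,0],-0.18],[[0,0,0],[-0.0275,-0.12,0],-0.18],[[0,0,0],[-0.0275,-0.12,0],-0.18],[[0,0,0],[-0.0275,-0.12,0],-0.18],[[0,0,0],[-0.0275,-0.12,0],-0.18],[[0,0,0],[-0.0275,-0.12,0],-0.18],[[0,0,0],[-0.0275,-0.12,0],-0.18],[[0,0,0],[-0.0275,-0.12,0],-0.18]]'; python3 w.py -45 0 140
```

```text
clock: 1.47
eef_pos: [0.3277, 0.2328, 0.2315]
tool_rot: [-0.196, 0.981, 0.0, 0.0]
ft_force: [0.6, -0.1, 0.6]
grip_width: 0.0502
grasp_force: 0.0
t 1.4667 case mm [-103.5  284.9  141.5] F case [ 0.5 -0.4  0.6] w 50.18157730620322 joints [ 0.62  0.05 -0.23  1.3   0.    0.22]
turn deg [ 0.01  0.04 -0.12]
shift/0.3 now [-0.197 -0.949  0.005] if aligned [-0.195 -0.95   0.005]
```

```bash
python3 -m inch '[[[0,0,0],[-0.022,-0.1187,0],-0.18],[[0,0,0],[-0.022,-0.1187,0],-0.18],[[0,0,0],[-0.022,-0.1187,0],-0.18],[[0,0,0],[-0.022,-0.1187,0],-0.18],[[0,0,0],[-0.022,-0.1187,0],-0.18],[[0,0,0],[-0.022,-0.1187,0],-0.18],[[0,0,0],[-0.022,-0.1187,0],-0.18],[[0,0,0],[-0.022,-0.1187,0],-0.18]]' >/dev/null;  python3 -m inch '[[[0,0,0],[0,0,0.1],-0.18],[[0,0,0],[0,0,0.1],-0.18],[[0,0,0],[0,0,0],-0.18],[[0,0,0],[0,0,0],-0.18]]';python3 w.py -50 0 60
python3 - <<'E'
from h import *
t,s=vision.camera("top"),vision.camera("side")
a=crop(t,(205,135,335,285),3);b=crop(s,(130,110,320,300),2.1)
h=450;p=lambda i:cv2.copyMakeBorder(i,0,h-i.shape[0],0,0,cv2.BORDER_CONSTANT)
cv2.imwrite("pics/a.png",np.hstack([p(a),p(b)]))
E
```

```text
clock: 2.47
eef_pos: [0.4834, -0.0087, 0.1701]
tool_rot: [-0.195, 0.981, 0.001, -0.002]
ft_force: [0.7, 0.5, 0.9]
grip_width: 0.0502
grasp_force: 0.0
t 2.4667 case mm [-52.9   2.1  80.1] F case [0.9 0.2 0.9] w 50.19150217404923 joints [-0.02  0.25 -0.15  1.18  0.   -0.41]
turn deg [ 0.11 -0.25 -0.17]
shift/0.3 now [-0.01  -0.007  0.067] if aligned [-0.01  -0.007  0.067]
```

View pics/a.png

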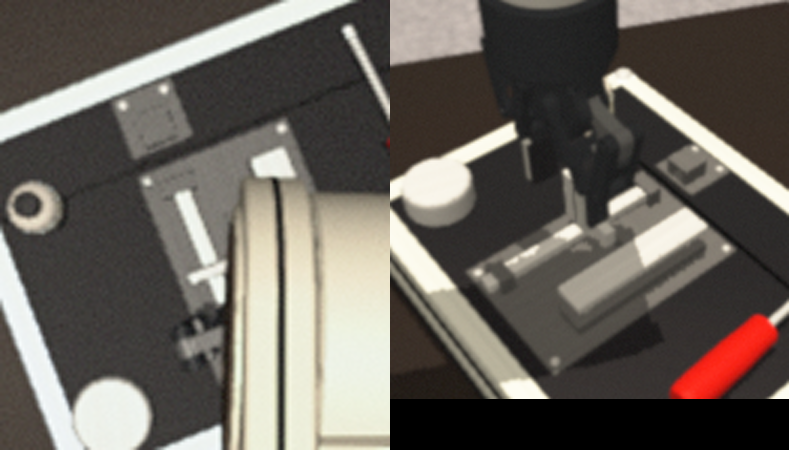

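The picture shows the fingers astride the lock. One is above and behind the tab, the other over the bar, and the glue, tin and screwdriver are clear. I'll descend.

```bash
python3 -m inch '[[[0,0,0],[-0.003,-0.007,0.05],-0.18],[[0,0,0],[0,0,0.05],-0.18],[[0,0,0],[0,0,0.02],-0.18],[[0,0,0],[0,0,0],-0.18]]'; python3 -m inch '[[[0,0,0],[0,0,0.01],-0.18],[[0,0,0],[0,0,0.01],-0.18],[[0,0,0],[0,0,0.0],-0.18]]'; python3 w.py -50 0 24
```

```text
clock: 2.9
eef_pos: [0.4865, -0.0096, 0.1356]
tool_rot: [-0.196, 0.981, 0.0, -0.0]
ft_force: [0.1, -0.6, 0.1]
grip_width: 0.0505
grasp_force: 0.0
clock: 3.15
eef_pos: [0.487, -0.01, 0.1298]
tool_rot: [-0.195, 0.981, -0.0, 0.0]
ft_force: [0.1, 0.1, 0.4]
grip_width: 0.05
grasp_force: 0.0
t 3.15 case mm [-50.1  -0.5  39.8] F case [0.1 0.  0.4] w 50.01208375096762 joints [-0.02  0.29 -0.21  1.07 -0.   -0.41]
turn deg [-0.02  0.05 -0.13]
shift/0.3 now [-0.     0.002  0.053] if aligned [-0.     0.002  0.053]
```

```bash
for i in 1; do python3 -m inch '[[[0,0,0],[0,0,0.02],-0.18],[[0,0,0],[0,0,0],-0.18]]'|egrep 'pos|force:'; python3 -m inch '[[[0,0,0],[0,0,0.01],-0.18],[[0,0,0],[0,0,0],-0.18]]'|egrep 'pos|force:';python3 -m inch '[[[0,0,0],[0,0,0.01],-0.18],[[0,0,0],[0,0,0],-0.18]]'|egrep 'pos|force:'; done
```

```text
eef_pos: [0.4863, -0.0101, 0.1228]
ft_force: [0.2, -0.5, -0.4]
grasp_force: 0.0
eef_pos: [0.4867, -0.0102, 0.1201]
ft_force: [-1.1, -0.8, 1.6]
grasp_force: 0.8
eef_pos: [0.4869, -0.0102, 0.1172]
ft_force: [0.2, 0.5, 2.8]
grasp_force: 1.3
```

Contact came at z ≈ 0.120, so the stop should be near 0.110.

```bash
python3 -m inch '[[[0,0,0],[0,0,0.012],-0.18],[[0,0,0],[0,0,0],-0.18]]'|egrep 'pos|force:'; python3 -m inch '[[[0,0,0],[0,0,0.01],-0.18],[[0,0,0],[0,0,0],-0.18]]'|egrep 'pos|force:';python3 -m inch '[[[0,0,0],[0,0,0.004],-0.18],[[0,0,0],[0,0,0],-0.18]]'|egrep 'pos|force:'
```

```text
eef_pos: [0.487, -0.0102, 0.1136]
ft_force: [-0.8, 1.0, 4.6]
grasp_force: 2.1
eef_pos: [0.487, -0.0102, 0.111]
ft_force: [-1.2, 0.4, 5.7]
grasp_force: 2.6
eef_pos: [0.487, -0.0102, 0.1108]
ft_force: [-2.7, -0.4, 10.4]
grasp_force: 4.8
```

The catch is at its stop with 10 N on it. Now I'll slide along case +x.

```bash
python3 -m inch '[[[0,0,0],[-0.015,0,0],-0.18],[[0,0,0],[-0.015,0,0],-0.18],[[0,0,0],[0,0,0],-0.18]]' >/dev/null; python3 w.py; python3 -m inch '[[[0,0,0],[-0.015,0,0],-0.18],[[0,0,0],[-0.015,0,0],-0.18],[[0,0,0],[-0.01,0,0],-0.18],[[0,0,0],[0,0,0],-0.18]]'>/dev/null; python3 w.py
python3 - <<'E'
from h import *
s=vision.camera("side")
cv2.imwrite("pics/b.png",crop(s,(130,140,320,300),4))
E
```

```text
t 4.4 case mm [-44.4  -1.1  20.6] F case [-10.2   1.1  17.1] w 50.2677869705241 joints [-0.01  0.32 -0.22  1.04 -0.   -0.41]
turn deg [-0.12 -0.33 -0.24]
t 4.7333 case mm [-33.1  -1.2  20.6] F case [-11.8   0.8  17.5] w 50.29039332284794 joints [-0.01  0.34 -0.19  1.05 -0.   -0.4 ]
turn deg [-0.13 -0.39 -0.26]
```

View pics/b.png

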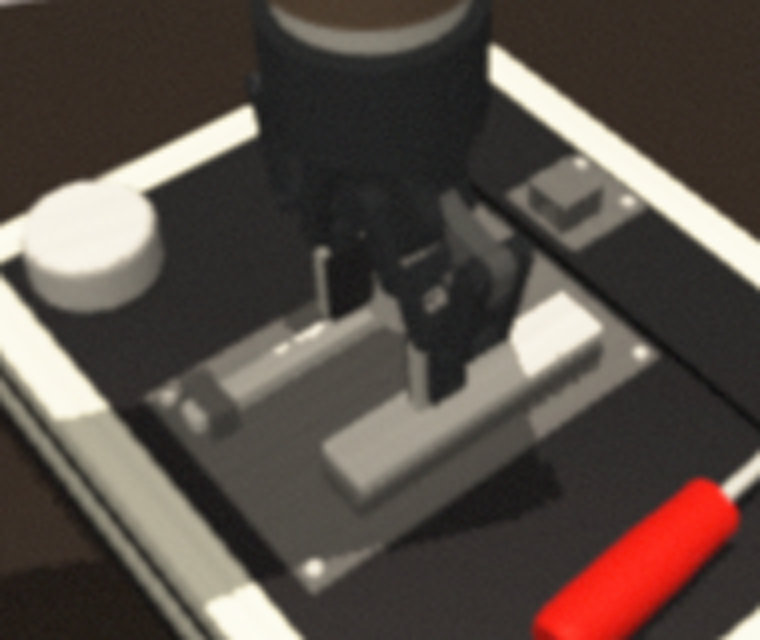

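The picture shows one fingertip on the depressed bar and the other at the tab, with the bolt still near drawn. I'll continue the push.

```bash
python3 -m inch '[[[0,0,0],[-0.015,0,0],-0.18],[[0,0,0],[-0.015,0,0],-0.18],[[0,0,0],[-0.015,0,0],-0.18],[[0,0,0],[-0.015,0,0],-0.18],[[0,0,0],[-0.01,0,0],-0.18],[[0,0,0],[0,0,0],-0.18]]' >/dev/null; python3 w.py; python3 -m inch '[[[0,0,0],[-0.015,0,0],-0.18],[[0,0,0],[-0.015,0,0],-0.18],[[0,0,0],[-0.01,0,0],-0.18],[[0,0,0],[0,0,0],-0.18]]'>/dev/null; python3 w.py
```

```text
t 5.2833 case mm [-12.4  -1.2  20.6] F case [-13.8  -0.3  17.9] w 50.34752593410343 joints [ 0.01  0.37 -0.14  1.06 -0.   -0.38]
turn deg [-0.12 -0.42 -0.26]
t 5.6167 case mm [-0.2 -1.2 20.6] F case [-12.7   1.   16. ] w 50.328683297669166 joints [ 0.02  0.39 -0.11  1.08 -0.   -0.37]
turn deg [-0.11 -0.4  -0.26]
```

```bash
python3 -m inch '[[[0,0,0],[-0.01,0,0],-0.18],[[0,0,0],[0,0,0],-0.18]]'>/dev/null; python3 w.py; python3 -m inch '[[[0,0,0],[-0.01,0,0],-0.18],[[0,0,0],[0,0,0],-0.18]]'>/dev/null; python3 w.py
```

```text
t 5.7833 case mm [ 2.9 -1.2 20.6] F case [-12.5   0.8  16.4] w 50.327371558782424 joints [ 0.02  0.4  -0.1   1.08 -0.   -0.37]
turn deg [-0.11 -0.38 -0.25]
t 5.95 case mm [ 3.  -1.2 20.6] F case [-19.5  -0.1  22.6] w 50.32534638818968 joints [ 0.02  0.4  -0.1   1.09 -0.01 -0.37]
turn deg [-0.12 -0.71 -0.26]
```

```bash
python3 -m inch '[[[0,0,0],[-0.005,0,0],-0.18],[[0,0,0],[0,0,0],-0.18],[[0,0,0],[0,0,0],-0.18]]'>/dev/null; python3 w.py
python3 - <<'E'
from h import *
s=vision.camera("side"); t=vision.camera("top")
a=crop(s,(160,150,320,300),3); b=crop(t,(215,130,335,280),2.6)
p=lambda i:cv2.copyMakeBorder(i,0,450-i.shape[0],0,0,cv2.BORDER_CONSTANT)
cv2.imwrite("pics/c.png",np.hstack([p(a),p(b)]))
E
```

```text
t 6.2 case mm [ 3.  -1.2 20.6] F case [-23.1  -0.5  24.3] w 50.70767538382641 joints [ 0.02  0.4  -0.09  1.09 -0.01 -0.37]
turn deg [-0.11 -0.84 -0.27]
```

View pics/c.png

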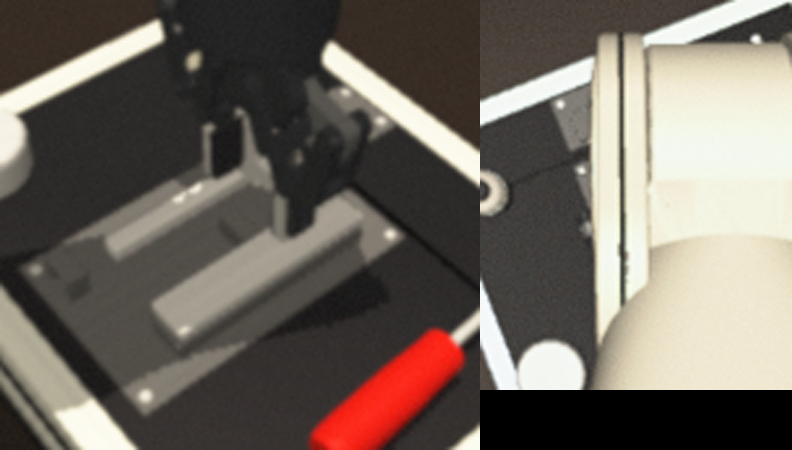

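The bolt's rear end has left its guide and the fingers are at a hard stop: force is rising with no further travel. I'll ease off and lift clear.

```bash
python3 -m inch '[[[0,0,0],[0.012,0,0],-0.18],[[0,0,0],[0.012,0,0],-0.18],[[0,0,0],[0.01,0,-0.02],-0.18],[[0,0,0],[0.01,0,-0.04],-0.18],[[0,0,0],[0,0,-0.08],-0.18],[[0,0,0],[0,0,-0.12],-0.18],[[0,0,0],[0,0,-0.12],-0.18],[[0,0,0],[0,0,-0.12],-0.18],[[0,0,0],[0,0,0],-0.18]]'>/dev/null; python3 -m inch '[[[0,0,0],[0.12,0,0],-0.18],[[0,0,0],[0.12,0,0],-0.18],[[0,0,0],[0.12,0,0],-0.18],[[0,0,0],[0.12,0,0],-0.18],[[0,0,0],[0,0,0],-0.18],[[0,0,0],[0,0,0],-0.18]]'>/dev/null;python3 w.py
python3 - <<'E'
from h import *
q=np.load("q.npy");s=vision.camera("side"); t=vision.camera("top")
L=np.array([[16,50,150],[16,14,150],[-78,-45,124],[-78,-19,124],[42,-45,124],[42,-19,124]])/1e3; W=case(q,L)
a=crop(s,(160,150,320,300),3,proj(s,W)); b=crop(t,(215,130,335,280),2.6,proj(t,W))
p=lambda i:cv2.copyMakeBorder(i,0,450-i.shape[0],0,0,cv2.BORDER_CONSTANT)
cv2.imwrite("pics/d.png",np.hstack([p(a),p(b)]))
E
```

```text
t 7.55 case mm [-147.7    0.   169.4] F case [0.3 0.6 0.4] w 50.56214923905051 joints [-0.12  0.03 -0.17  1.37  0.   -0.51]
turn deg [ 0.02 -0.   -0.24]
```

View pics/d.png

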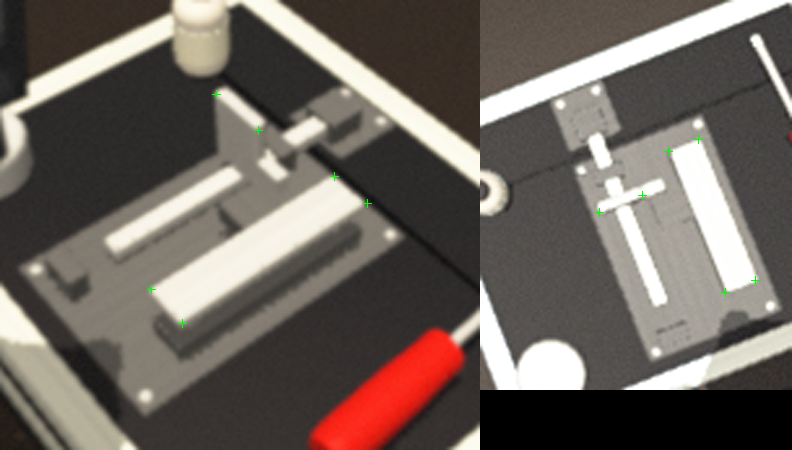

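The bolt is in the keeper, with the tab at its predicted home position, and the bar is back at its up position. The loose things haven't moved, and the hand is clear.

```bash
python3 -c "
from workcell import workorder;print(workorder.job_done())"
```

```text
the job is handed in; nothing more can be done
None
```

The lid looks locked: the last pictures show the bolt home in the keeper, the catch sprung back up and the loose things where they were; the job is handed in at about 7.6 s, but no verdict came back.

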